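Lock a cell cassette into a test nest with two push-locks

TASK

Take the flat cell cassette by its grip bar, put it fully down into the pocket of the test nest (lower it in, do not drop it), then press the black caps at the two ends of the nest down one after the other, each until it snaps through and stays down, so that both bolts hold the cassette. Press the caps gently and stop as soon as each has snapped, do not ram them against their stops, and leave everything else on the table where it lies.

Things in the scene. Friction and masses are not known exactly. Their poses are not given: they have to be found in the camera images.
- nest: the test nest, fixed on the table: aluminium base plate 100 (x) x 240 (y) x 10 mm with a pocket in the middle and, at each end (y +-87 mm), a grey housing 40 x 40 mm, 46 mm high, with a round black press cap on top. Origin: centre of its underside at table height; z up, y along its length
- pocket (a point): centre of the pocket's floor, 10 mm above the table, axes as the nest's. The pocket is 64 mm (x) by 134 mm (y); four steel side guides, flared at the top (at y +-42 mm, up to 35 mm above the table) and the two end housings bound it. A cassette fully down has its origin here; either way round will do
- cassette: the cell cassette, 0.25 kg, loose: a flat plate 60 (x) x 130 (y) x 12 mm, tan rim and black face, with a grey grip bar standing on its middle, 14 mm wide in x, 50 mm long in y, from 12 to 34 mm above its underside. Origin: centre of its underside, z up, y along its length
- lock_a (a joint): push-lock at the nest's +y end, in m: 0 = cap up, bolt in (open), 0.006 = cap on its rigid stop, bolt out (locked). Cap: round black disc 30 mm across, centred at x 0, y +87 mm of the nest; open, its top is 64 mm above the table, but set by hand: up to 6 mm higher or lower, not measured, differs per lock. More than 25 N on a cap damages it.
- lock_b (a joint): push-lock at the nest's -y end (cap at y -87 mm), else like lock_a. Both caps push back with 6 N at first, 12 N at the peak (1.5 mm down), fading to nothing 4.2 mm down; there the cap snaps by itself to the stop, 6 mm down, and stays. Let go earlier, it springs back up
- spare_plate: a flat spare cell plate, 60 x 130 x 6 mm, like the cassette but thinner and with no grip bar; lies beside the cassette, on its +x side. Origin: on its underside, about its middle. Not to be disturbed
- driver: a screwdriver with a black handle, about 170 mm long, lying beside the nest on the nest's +x side. Origin: on its underside, about its middle. Not to be disturbed
- socket: a plain steel bar, 18 mm thick, 60 mm long, lying beside the cassette on its -x side. Origin: on its underside, about its middle. Not to be disturbed
- tape_roll: a roll of clear tape, 64 mm across, 19 mm high, lying flat at the far side of the table. Origin: on its underside, about its middle. Not to be disturbed
- jar: a small closed jar, 52 mm across, 75 mm high, at the far side of the table. Origin: on its underside, about its middle. Not to be disturbed
- parts_tray: a low grey parts tray, 70 x 110 x 25 mm, at the far side of the table. Origin: on its underside, about its middle. Not to be disturbed
Things that resemble listed ones, but are neither listed nor needed, are in the scene too. Leave any purple look-alike of the cassette alone.

How it is judged (in metres and radians):
On the way, in this order (a step that is already met when the one before it is completed fails the run):
1. the cassette is fully down in the pocket, both locks still open (z of cassette in the frame of nest between 0.005 and 0.013 m and horizontal distance between cassette and nest below 0.005 m and angle between the y axis of cassette and the y axis of nest, either way round below 0.06 rad and angle between the z axis of cassette and the z axis of nest, either way round below 0.05 rad and value of joint each of lock_a, lock_b below 0.003 m), for 0.2 s.
2. one push-lock is snapped down, with the cassette in the pocket (z of cassette in the frame of nest between 0.005 and 0.013 m and horizontal distance between cassette and nest below 0.005 m and angle between the y axis of cassette and the y axis of nest, either way round below 0.06 rad and angle between the z axis of cassette and the z axis of nest, either way round below 0.05 rad and value of joint any of lock_a, lock_b above 0.0052 m), for 0.1 s.
3. both push-locks are snapped down (z of cassette in the frame of nest between 0.005 and 0.013 m and horizontal distance between cassette and nest below 0.005 m and angle between the y axis of cassette and the y axis of nest, either way round below 0.06 rad and angle between the z axis of cassette and the z axis of nest, either way round below 0.05 rad and value of joint each of lock_a, lock_b above 0.0052 m), for 0.1 s.
At the end, for the whole second after the job is handed in: The cassette lies at rest, flat in the nest's pocket (its origin 5 to 13 mm above the nest's and within 5 mm of it sideways, turned less than 0.06 rad from it, tilted less than 0.05 rad) and both push-locks have snapped down (joint values above 5.2 mm) (all of step 3 and linear speed of cassette below 0.02 m/s); the robot touches nothing.
It fails at once if a lock's cap is pressed with more than 25 N (contact force between any of lock_a, lock_b and anything else above 25 N).
It fails at once if the cassette is dropped (falls freely by more than about 20 mm) (linear speed of cassette above 0.6 m/s and contact force between the fingers and cassette below 0.05 N).
It fails at once if another object is moved by more than 30 mm (distance of any of spare_plate, driver, socket, tape_roll, jar, parts_tray from where it was at the start of the episode above 0.03 m).
It also fails if it takes over 58 s, if anything falls off the work surface, if the arm or the gripper's body presses on something with over 40 N, if the wrist force passes 120 N, or if a joint passes its speed limit or range.

ROBOT

A 7-joint arm with a two-finger parallel gripper is mounted at the origin on the work surface. World frame = base frame: x ahead of the robot, y to its left, z up, the work surface at z = 0. Lengths are in m, angles in degrees, forces in N, time in s.
With the tool pointing down it reaches from about 0.425 to 1.025 m from the base axis. Payload 3.6 kg.
Tool frame: the origin (TCP) lies on the centre line of the jaws, within the pads' length; the fingertips stand manip.finger_overhang ahead of it and the grasp point (between the pads) lies 8 mm behind it (manip.finger_overhang is the distance from the TCP to the fingertips, in m); z points along the fingers, y is the line along which they close (so a half turn about z gives the same grasp; the last joint's range is limited). The gripper opens to 85 mm and grips with 20 to 120 N. Pads are 22 mm wide; open, the fingers measure 114 mm over their backs; the gripper's body (76 mm by 85 mm) begins 54 mm behind the grasp point. The pads swing forward as they close: fully open they stand 13 mm farther back than shut.
Start: joints at [62.538, 33.873, 2.773, 92.16, -1.908, 54.013, -1.931], TCP at [0.273, -0.672, 0.242] pointing down, gripper open.
Joint ranges: [-153.93, 153.93], [-27.13, 128.08], [-72.61, 78.16], [10.71, 143.7], [-87.88, 267.88], [4.46, 118.87], [-176.78, 176.78]. Speed limits (degrees/s): [147.25, 147.25, 180, 180, 180, 180, 180].

INTERFACE

Orientations are given as [roll, pitch, yaw] about the fixed x, y, z axes, in that order (R = Rz(yaw) Ry(pitch) Rx(roll)).
In Python, from plant import manip gives the robot as it stands.
- The arm moves only by the shell command python3 -m crank 'ROWS' [OPENING]. ROWS is JSON, a list of rows, each a list of 2 entries, a list of its own where there are three numbers: the shift along the tool's x, y, z in cm, then the turn, a rotation vector about the tool's x, y, z in rad. In form: [[[dx, dy, dz], [wx, wy, wz]], ...]. A call has exactly 10 rows; each row shifts and turns the commanded pose from where the row before left it, along the tool's axes as they then stand; what a row does not reach is not made up. A row lasts 1/10 s, in which the tool goes at most 50 mm and 8.59 degrees, less where a joint would pass 70% of its speed; a pose out of reach is approached as far as the arm can. A call with a gripper value outside its range is refused whole. OPENING is the opening, from -1 (shut) to 1 (fully open), set as the call begins (- or left out, the last holds). The fingers move at their own pace and stop on an object; the grip force is fixed at half the most. Time passes only in rows, so rows that do not move let the fingers close, or fill a call up. It gives the time, the measured TCP pose, the force, the opening and the grip force at its end, in the units of the state.
- manip.sense(): the state, without advancing time (a new reading comes with each control period).
- manip.get_image(name): name is "scene" or "top" or "wrist"; returns a dict with "frame" (384x512x3 uint8, red, green, blue), "K" (3x3 intrinsics, pixels), "world_from_camera" (4x4, takes a point from camera to world coordinates). Camera axes: x right, y up, looking along -z (the intrinsics and any distortion apply to the point x, -y, -z); pixel columns grow to the right and rows downward; lengths in m; the calibration is good to about 2 mm. A picture is of the moment at which its call begins. There is no depth.
- manip.hand_in(): hands the job in; it is judged then, once.
The state is a dict: "t": time; "joint_positions": joint angles; "joint_velocities": joint speeds; "effort": joint torques, N m; "tool_pos": TCP position; "eef_rot": TCP orientation; "force": force on the tool from outside, world axes, zero at the start; "wrist_torque": the same for the moment, N m; "gripper_width": opening from 0.0 (shut) to 1.0 (fully open); "gripper_force": force on a finger pad.
Only numpy, scipy, OpenCV 4.12 (cv2) and the standard library are available. Lean on these libraries where they do the work, as an engineer would, in place of code of your own. Each camera call takes 0.05 s, during which the arm holds its last target. There are 200 camera calls.

## Working session

There is one attempt and no reset: what is moved stays moved. The work goes in short steps, Python scripts to look and compute and a shell command to move; the robot and the scene stay as the last step left them, time stands still between calls to the robot, and variables do not carry over. Pictures are saved under pics/ and viewed, at most 10 in all, crops included, and the job is handed in when it is done.

```bash
ls; mkdir -p pics; cat > h.py <<'E'
from plant import manip
import numpy as np, cv2, pickle
def snap(n,tag):
    d=manip.get_image(n); pickle.dump(d,open(f'pics/{tag}.pkl','wb'))
    cv2.imwrite(f'pics/{tag}.png',d['frame'][:,:,::-1]); return d
def ray(d,u,v):
    T=np.array(d['world_from_camera']);K=np.array(d['K'])
    p=np.linalg.inv(K)@[u,v,1]; r=T[:3,:3]@[p[0],-p[1],-p[2]]
    return T[:3,3],r/np.linalg.norm(r)
def atz(d,u,v,z):
    o,r=ray(d,u,v); return o+r*(z-o[2])/r[2]
def tri(obs):
    A=np.zeros((3,3));b=np.zeros(3)
    for d,u,v in obs:
        o,r=ray(d,u,v);P=np.eye(3)-np.outer(r,r);A+=P;b+=P@o
    return np.linalg.solve(A,b)
def proj(d,p):
    T=np.array(d['world_from_camera']);K=np.array(d['K'])
    c=np.linalg.inv(T)@np.r_[p,1]; q=K@[c[0],-c[1],-c[2]]; return q[:2]/q[2]
def load(t): return pickle.load(open(f'pics/{t}.pkl','rb'))
E
python3 - <<'E'
from h import *
np.set_printoptions(precision=3,suppress=True)
s=manip.sense();print(s,manip.finger_overhang)
for n in ['scene','top','wrist']:
    d=snap(n,n+'0');print(n,d.keys(),d['K'],d['world_from_camera'])
a=[cv2.resize(load(n+'0')['frame'],None,fx=1,fy=1) for n in ['scene','wrist']]
E
```

```text
pics
{'t': 0.0, 'joint_positions': array([62.539, 33.925,  2.765, 92.238, -1.908, 54.011, -1.93 ]), 'joint_velocities': array([-0.075,  0.054,  0.01 , -0.024,  0.   , -0.016,  0.091]), 'effort': array([ -0.   , -54.869,   1.546, -19.812,   0.009,   0.009,   0.   ]), 'tool_pos': array([ 0.273, -0.671,  0.241]), 'eef_rot': array([-179.872,    0.006,   22.111]), 'force': array([-0.714, -1.185, -0.487]), 'wrist_torque': array([0.005, 0.033, 0.006]), 'gripper_force': 0.0, 'gripper_width': 0.9983391688348974} 0.011
scene dict_keys(['frame', 'K', 'world_from_camera']) [[378.259   0.    258.681]
 [  0.    378.259 190.662]
 [  0.      0.      1.   ]] [[ 0.014 -0.642  0.767  1.2  ]
 [ 1.     0.002 -0.017 -0.085]
 [ 0.01   0.767  0.642  0.58 ]
 [ 0.     0.     0.     1.   ]]
top dict_keys(['frame', 'K', 'world_from_camera']) [[417.243   0.    255.727]
 [  0.    417.243 190.599]
 [  0.      0.      1.   ]] [[ 0.017  0.997 -0.081  0.525]
 [-0.999  0.014 -0.036 -0.083]
 [-0.035  0.081  0.996  0.928]
 [ 0.     0.     0.     1.   ]]
wrist dict_keys(['frame', 'K', 'world_from_camera']) [[333.963   0.    257.791]
 [  0.    333.963 188.535]
 [  0.      0.      1.   ]] [[ 0.377  0.879  0.293  0.348]
 [-0.926  0.358  0.117 -0.641]
 [-0.002 -0.316  0.949  0.373]
 [ 0.     0.     0.     1.   ]]
```

View pics/top0.png

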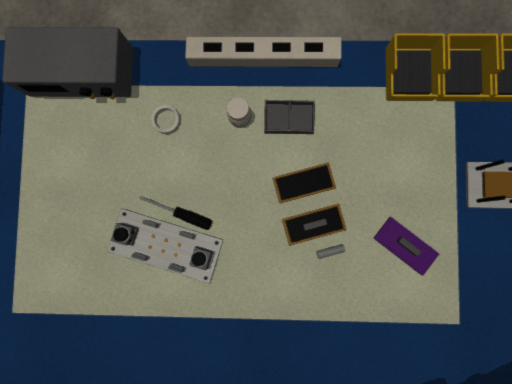

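View pics/scene0.png

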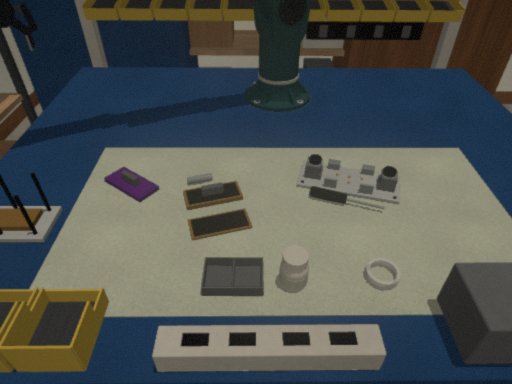

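Candidates for the cassette in the top view are (314,224), tan rim with black face and grey bar; (304,182), no bar, so the spare plate; and (406,246), the purple look-alike. The one at (314,224) fits, with the socket beside it at (330,251). The nest is at (165,245). I'll confirm this in one enlarged composite.

```bash
python3 - <<'E'
from h import *
def crop(t,x,y,w,h):
    f=load(t)['frame'][y:y+h,x:x+w,::-1]; f=cv2.resize(f,(400,300),interpolation=cv2.INTER_CUBIC)
    f=np.clip(f.astype(float)*1.5,0,255).astype(np.uint8)
    for k in range(0,w,10): cv2.line(f,(int(k*400/w),0),(int(k*400/w),8 if k%20 else 16),(0,0,255),1)
    for k in range(0,h,10): cv2.line(f,(0,int(k*300/h)),(8 if k%20 else 16,int(k*300/h)),(0,0,255),1)
    return f
a=np.hstack([crop('top0',275,190,80,60),crop('top0',105,197,120,90)])
b=np.hstack([crop('scene0',175,165,80,60),crop('scene0',290,135,120,90)])
cv2.imwrite('pics/c1.png',np.vstack([a,b]))
E
```

```text
(no output)
```

View pics/c1.png

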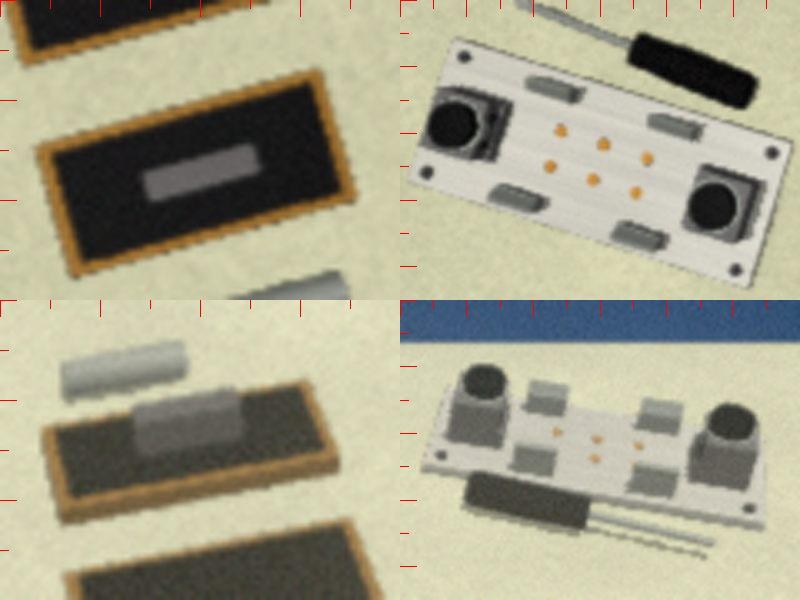

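The enlargement confirms the cassette: tan rim, black face and grey bar at top px ~(315,225). The nest caps are at top px ~(120,234) and (199,258). Now triangulating both.

```bash
python3 - <<'E'
from h import *
np.set_printoptions(precision=4,suppress=True)
T=load('top0');S=load('scene0')
def px(x,y,s,ox,oy): return ((x+.5)/s-.5+ox,(y+.5)/s-.5+oy)
ct=[px(x,y,5,275,190) for x,y in [(38,148),(320,70),(356,202),(73,278)]]
bt=[px(x,y,5,275,190) for x,y in [(142,180),(252,145),(261,168),(150,202)]]
cs=[px(x,y-300,5,175,165) for x,y in [(62,510),(338,462),(308,380),(43,428)]]
print('cassette top@.012');P=np.array([atz(T,*c,.012) for c in ct]);print(P,P.mean(0))
Q=np.array([atz(S,*c,.012) for c in cs]);print('scene',Q,Q.mean(0))
B=np.array([atz(T,*c,.034) for c in bt]);print('bar',B.mean(0))
# scene order: camera faces robot: match nearest
import itertools
for p in range(4):
    j=np.argmin(np.linalg.norm(Q-P[p],axis=1));print('tri',tri([(T,*ct[p]),(S,*cs[j])]))
ang=lambda a,b:np.degrees(np.arctan2(*(b-a)[1::-1]))
print('ang',ang(P[0],P[1]),ang(P[3],P[2]),ang(Q[0],Q[1]),ang(Q[3],Q[2]))
s=10/3
nt=[px(x-400,y,s,105,197) for x,y in [(456,38),(792,142),(750,288),(410,182)]]
kt=[px(x-400,y,s,105,197) for x,y in [(452,124),(714,205)]]
ks=[px(x-400,y-300,s,290,135) for x,y in [(732,422),(485,380)]]
N=np.array([atz(T,*c,.010) for c in nt]);print('nest',N,N.mean(0),'ang',ang(N[0],N[1]),ang(N[3],N[2]))
K=[tri([(T,*kt[i]),(S,*ks[i])]) for i in (0,1)];print('caps',np.array(K),np.mean(K,0),ang(K[0],K[1]),np.linalg.norm(K[0]-K[1]))
print([proj(T,k)-q for k,q in zip(K,kt)],[proj(S,k)-q for k,q in zip(K,ks)])
E
```

```text
cassette top@.012
[[ 0.5371 -0.109   0.012 ]
 [ 0.5731 -0.2316  0.012 ]
 [ 0.516  -0.2472  0.012 ]
 [ 0.4809 -0.1249  0.012 ]] [ 0.5268 -0.1782  0.012 ]
scene [[ 0.5757 -0.2295  0.012 ]
 [ 0.5435 -0.1075  0.012 ]
 [ 0.4829 -0.1232  0.012 ]
 [ 0.5188 -0.2458  0.012 ]] [ 0.5302 -0.1765  0.012 ]
bar [ 0.527  -0.1779  0.034 ]
tri [ 0.5372 -0.1085  0.0065]
tri [ 0.5732 -0.231   0.0098]
tri [ 0.5159 -0.2471  0.0097]
tri [ 0.4808 -0.1241  0.0104]
ang -73.60672635051745 -73.98904477761951 104.79906792304007 106.30389775224123
nest [[0.5559 0.2486 0.01  ]
 [0.491  0.0217 0.01  ]
 [0.3957 0.047  0.01  ]
 [0.46   0.2753 0.01  ]] [0.4756 0.1482 0.01  ] ang -105.9630272901242 -105.72773401075104
caps [[0.5    0.2339 0.0527]
 [0.4527 0.066  0.0552]] [0.4764 0.1499 0.0539] -105.71717864633551 0.17452550131126687
[array([-0.2681, -0.0482]), array([-0.6705, -0.0645])] [array([-0.2482,  0.0379]), array([-0.5829,  0.0461])]
```

```bash
cat >> h.py <<'E'
from scipy.spatial.transform import Rotation as R
def delta(p,yaw):
    s=manip.sense(); r=R.from_euler('xyz',s['eef_rot'],degrees=True); g=R.from_euler('xyz',[180,0,yaw],degrees=True)
    np.set_printoptions(precision=3,suppress=True)
    print('t',s['t'],'pos',s['tool_pos'],'rot',s['eef_rot'],'F',s['force'],'g',s['gripper_width'],s['gripper_force'])
    print('shift before turn cm',r.inv().apply(np.array(p)-s['tool_pos'])*100,'after turn cm',g.inv().apply(np.array(p)-s['tool_pos'])*100,'turn rad',(r.inv()*g).as_rotvec())
E
python3 -m crank '[[[0,0,0],[0,0,-0.146]],[[0,0,0],[0,0,-0.146]],[[0,0,0],[0,0,-0.146]],[[0,0,0],[0,0,-0.146]],[[0,0,0],[0,0,-0.146]],[[0,0,0],[0,0,-0.146]],[[0,0,0],[0,0,-0.146]],[[0,0,0],[0,0,-0.146]],[[0,0,0],[0,0,-0.146]],[[0,0,0],[0,0,-0.146]]]' 0
python3 -c "
from h import *
delta([.50,-.178,.18],106)"
```

```text
t: 1.15
tool_pos: [0.2725, -0.6715, 0.2418]
eef_rot: [-180.0, -0.1, 106.1]
force: [1.8, 0.6, 0.7]
gripper_width: 0.504
gripper_force: 0.0
t 1.15 pos [ 0.272 -0.671  0.242] rot [-179.981   -0.052  106.094] F [1.759 0.574 0.685] g 0.5038385662882807 0.0
shift before turn cm [41.101 35.541  6.205] after turn cm [41.165 35.472  6.18 ] turn rad [-0.    -0.001  0.002]
```

```bash

python3 -m crank '[[[1.5,1.4,0.3],[0,0,0]],[[3,2.8,0.5],[0,0,0]],[[3.4,3.2,0.5],[0,0,0]],[[3.4,3.2,0.5],[0,0,0]],[[3.4,3.2,0.5],[0,0,0]],[[3.4,3.2,0.5],[0,0,0]],[[3.4,3.2,0.5],[0,0,0]],[[3.4,3.2,0.5],[0,0,0]],[[3.4,3.2,0.5],[0,0,0]],[[3.4,3.2,0.5],[0,0,0]]]'
python3 -m crank '[[[3,2.8,0.5],[0,0,0]],[[2.5,2.4,0.5],[0,0,0]],[[1.5,1.4,0.3],[0,0,0]],[[1,0.9,0.2],[0,0,0]],[[0.7,0.8,0.1],[0,0,0]],[[0,0,0],[0,0,0]],[[0,0,0],[0,0,0]],[[0,0,0],[0,0,0]],[[0,0,0],[0,0,0]],[[0,0,0],[0,0,0]]]'
python3 - <<'E'
from h import *
delta([.5275,-.178,.18],106)
d=snap('wrist','w1'); print(d['world_from_camera'])
f=cv2.resize(d['frame'],(768,576),interpolation=cv2.INTER_CUBIC)[:,:,::-1];cv2.imwrite('pics/w1b.png',np.clip(f*1.4,0,255).astype(np.uint8))
E
```

```text
t: 2.15
tool_pos: [0.474, -0.2841, 0.1941]
eef_rot: [-180.0, 0.0, 105.7]
force: [-0.1, -0.4, -0.3]
gripper_width: 0.504
gripper_force: 0.0
t: 3.15
tool_pos: [0.5294, -0.1803, 0.1784]
eef_rot: [-180.0, 0.0, 105.7]
force: [0.2, 0.8, -0.4]
gripper_width: 0.496
gripper_force: 0.0
t 3.15 pos [ 0.529 -0.18   0.178] rot [-179.988    0.017  105.675] F [ 0.177  0.79  -0.357] g 0.49621713634601844 0.0
shift before turn cm [ 0.273 -0.123 -0.165] after turn cm [ 0.274 -0.121 -0.165] turn rad [-0.     0.    -0.006]
[[ 0.963 -0.256 -0.086  0.508]
 [ 0.271  0.913  0.305 -0.102]
 [ 0.001 -0.317  0.949  0.31 ]
 [ 0.     0.     0.     1.   ]]
```

View pics/w1b.png

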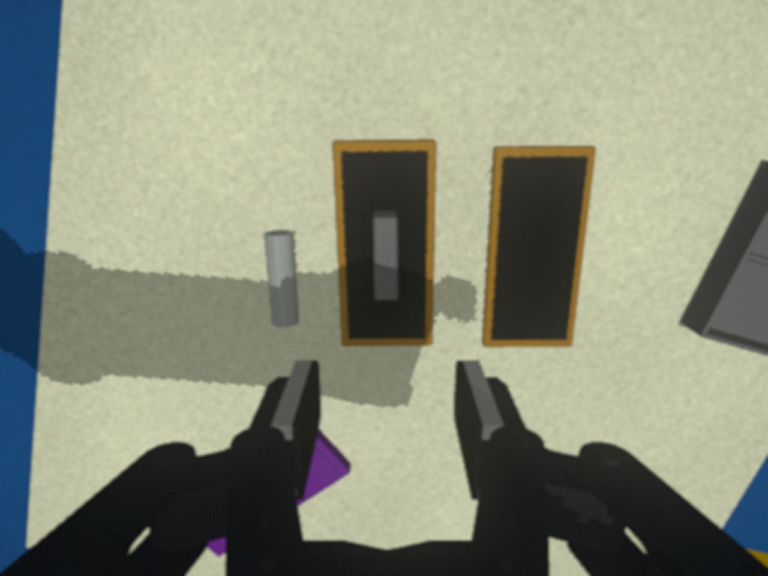

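The wrist view shows the cassette under the tool: rim corners at (333,141), (435,140), (433,345), (343,345), and bar top about (374–398, 216–300), all at 1.5× scale.

```bash
python3 - <<'E'
from h import *
np.set_printoptions(precision=4,suppress=True)
d=load('w1');T=load('top0')
q=lambda x,y:((x+.5)/1.5-.5,(y+.5)/1.5-.5)
c=[q(*p) for p in [(334,141),(435,140),(433,345),(343,345)]]
b=[q(*p) for p in [(374,216),(397,216),(398,300),(374,300)]]
P=np.array([atz(d,*p,.012) for p in c]);B=np.array([atz(d,*p,.034) for p in b])
print(P,P.mean(0),B,B.mean(0))
ang=lambda a,b:np.degrees(np.arctan2(*(b-a)[1::-1]))
print(ang(P[3],P[0]),ang(P[2],P[1]),ang((B[2]+B[3])/2,(B[0]+B[1])/2))
ct=[((x+.5)/5-.5+275,(y+.5)/5-.5+190) for x,y in [(38,148),(73,278),(356,202),(320,70)]]
bt=[((x+.5)/5-.5+275,(y+.5)/5-.5+190) for x,y in [(142,180),(150,202),(261,168),(252,145)]]
# corner matching: far-left of wrist = +y,-x world
for o,w in (((ct),P),((bt),B)):
  src=c if w is P else b; z=[]
  for k in range(4):
    j=min(range(4),key=lambda j:np.linalg.norm(atz(T,*o[j],w[0,2])-w[k])); z.append(tri([(d,*src[k]),(T,*o[j])]))
  print('tri',np.array(z),np.mean(z,0))
E
```

```text
[[ 0.4823 -0.1235  0.012 ]
 [ 0.5379 -0.1073  0.012 ]
 [ 0.5753 -0.231   0.012 ]
 [ 0.5186 -0.2469  0.012 ]] [ 0.5285 -0.1772  0.012 ] [[ 0.5151 -0.155   0.034 ]
 [ 0.5275 -0.1515  0.034 ]
 [ 0.5418 -0.1993  0.034 ]
 [ 0.5282 -0.2031  0.034 ]] [ 0.5282 -0.1772  0.034 ]
106.40729630189307 106.85825124084325 105.98509322161675
tri [[ 0.4787 -0.1267 -0.0308]
 [ 0.5368 -0.1079  0.0232]
 [ 0.5739 -0.2307  0.0142]
 [ 0.5173 -0.2469  0.0124]] [ 0.5267 -0.1781  0.0047]
tri [[ 0.515  -0.1569  0.0249]
 [ 0.5254 -0.1511  0.0425]
 [ 0.5404 -0.1984  0.0378]
 [ 0.5292 -0.2037  0.0316]] [ 0.5275 -0.1775  0.0342]
```

```bash

python3 -m crank '[[[0.3,-0.04,1.5],[0,0,-0.009]],[[0,0,2.5],[0,0,0]],[[0,0,2.5],[0,0,0]],[[0,0,2.5],[0,0,0]],[[0,0,2],[0,0,0]],[[0,0,1.5],[0,0,0]],[[0,0,1.2],[0,0,0]],[[0,0,0.8],[0,0,0]],[[0,0,0.4],[0,0,0]],[[0,0,0],[0,0,0]]]'
python3 -c "
from h import *
delta([.5282,-.1775,.027],106.2)"
```

```text
t: 4.2
tool_pos: [0.5286, -0.1766, 0.0291]
eef_rot: [-180.0, -0.0, 106.3]
force: [-0.0, -0.7, 0.1]
gripper_width: 0.501
gripper_force: 0.0
t 4.2 pos [ 0.529 -0.177  0.029] rot [-179.988   -0.004  106.274] F [-0.035 -0.7    0.08 ] g 0.5010131724225492 0.0
shift before turn cm [-0.072 -0.063  0.214] after turn cm [-0.072 -0.063  0.214] turn rad [-0.    -0.     0.001]
```

```bash

python3 -m crank '[[[-0.05,-0.03,0.15],[0,0,0]],[[0,0,0],[0,0,0]],[[0,0,0],[0,0,0]],[[0,0,0],[0,0,0]],[[0,0,0],[0,0,0]],[[0,0,0],[0,0,0]],[[0,0,0],[0,0,0]],[[0,0,0],[0,0,0]],[[0,0,0],[0,0,0]],[[0,0,0],[0,0,0]]]' -1
python3 -m crank '[[[0,0,-0.5],[0,0,0]],[[0,0,-1],[0,0,0]],[[0,0,-2],[0,0,0]],[[0,0,-2],[0,0,0]],[[0,0,-2],[0,0,0]],[[0,0,-2],[0,0,0]],[[0,0,-1.5],[0,0,0]],[[0,0,-1],[0,0,0]],[[0,0,0],[0,0,0]],[[0,0,0],[0,0,0]]]'
python3 - <<'E'
from h import *
delta([.476,.149,.148],74.2)
d=snap('wrist','w2')
f=cv2.resize(d['frame'],(640,480),interpolation=cv2.INTER_CUBIC)[:,:,::-1];cv2.imwrite('pics/w2b.png',np.clip(f*1.4,0,255).astype(np.uint8))
E
```

```text
t: 5.2
tool_pos: [0.5288, -0.1774, 0.0284]
eef_rot: [180.0, 0.0, 106.3]
force: [-0.2, 0.2, 5.8]
gripper_width: 0.145
gripper_force: 61.4
t: 6.2
tool_pos: [0.528, -0.1772, 0.1476]
eef_rot: [-180.0, -0.0, 106.3]
force: [-0.2, -0.3, -1.7]
gripper_width: 0.149
gripper_force: 60.4
t 6.2 pos [ 0.528 -0.177  0.148] rot [-179.972   -0.012  106.265] F [-0.174 -0.309 -1.743] g 0.14855479913638095 60.390636920928955
shift before turn cm [32.775  4.144 -0.036] after turn cm [ 29.975 -13.888  -0.041] turn rad [-0.001 -0.     0.56 ]
```

View pics/w2b.png

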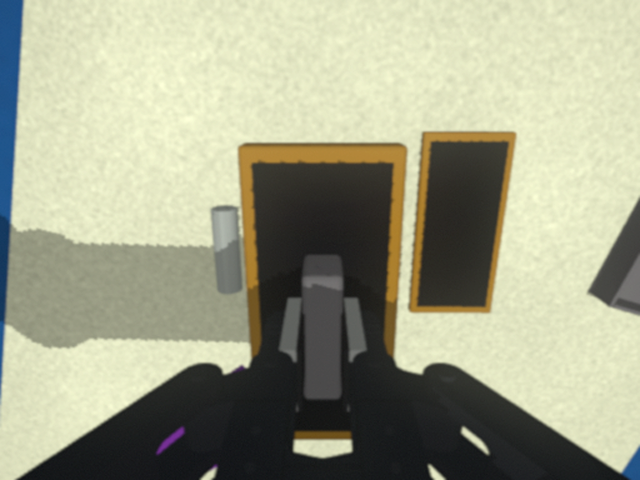

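```bash

python3 - <<'E'
from h import *
d=load('w2');s=manip.sense();r=R.from_euler('xyz',s['eef_rot'],degrees=True)
for p in [(239,145),(407,145)]:
    w=atz(d,(p[0]+.5)/1.25-.5,(p[1]+.5)/1.25-.5,.1312); print(r.inv().apply(w-s['tool_pos'])*1000)
E
python3 -m crank '[[[0,0,-0.3],[0,0,0.056]],[[0,0,-0.5],[0,0,0.056]],[[0,0,-0.5],[0,0,0.056]],[[0,0,-0.5],[0,0,0.056]],[[0,0,-0.5],[0,0,0.056]],[[0,0,-0.5],[0,0,0.056]],[[0,0,-0.5],[0,0,0.056]],[[0,0,-0.5],[0,0,0.056]],[[0,0,0],[0,0,0.056]],[[0,0,0],[0,0,0.056]]]'
python3 -m crank '[[[1.5,0,0],[0,0,0]],[[3,0,0],[0,0,0]],[[3.5,0,0],[0,0,0]],[[4,0,0],[0,0,0]],[[4,0,0],[0,0,0]],[[4,0,0],[0,0,0]],[[3.5,0,0],[0,0,0]],[[3,0,0],[0,0,0]],[[2,0,0],[0,0,0]],[[1.5,0,0],[0,0,0]]]'
python3 -m crank '[[[0,0,0],[0,0,0]],[[0,0,0],[0,0,0]],[[0,0,0],[0,0,0]],[[0,0,0],[0,0,0]],[[0,0,0],[0,0,0]],[[0,0,0],[0,0,0]],[[0,0,0],[0,0,0]],[[0,0,0],[0,0,0]],[[0,0,0],[0,0,0]],[[0,0,0],[0,0,0]]]'
python3 - <<'E'
from h import *
delta([.476,.149,.18],74.2)
d=snap('wrist','w3')
f=cv2.resize(d['frame'],(768,576),interpolation=cv2.INTER_CUBIC)[:,:,::-1];cv2.imwrite('pics/w3b.png',np.clip(f*1.4,0,255).astype(np.uint8))
E
```

```text
[ 64.86356693 -28.67001871  16.06632235]
[64.88458891 30.03422616 15.98984584]
t: 7.25
tool_pos: [0.5278, -0.1769, 0.1848]
eef_rot: [-179.9, 0.0, 74.1]
force: [-0.6, -0.8, -1.4]
gripper_width: 0.146
gripper_force: 60.4
t: 8.25
tool_pos: [0.6096, 0.1153, 0.185]
eef_rot: [-179.9, -0.0, 74.5]
force: [-0.6, 0.2, -2.1]
gripper_width: 0.144
gripper_force: 60.4
t: 9.25
tool_pos: [0.6101, 0.1115, 0.1858]
eef_rot: [-180.0, 0.0, 74.2]
force: [-0.4, 0.1, -1.3]
gripper_width: 0.15
gripper_force: 60.4
t 9.25 pos [0.61  0.112 0.186] rot [-179.996    0.      74.193] F [-0.425  0.074 -1.331] g 0.1498866179211161 60.392417907714844
shift before turn cm [ -0.046 -13.929   0.578] after turn cm [ -0.044 -13.929   0.577] turn rad [-0.  0. -0.]
```

View pics/w3b.png

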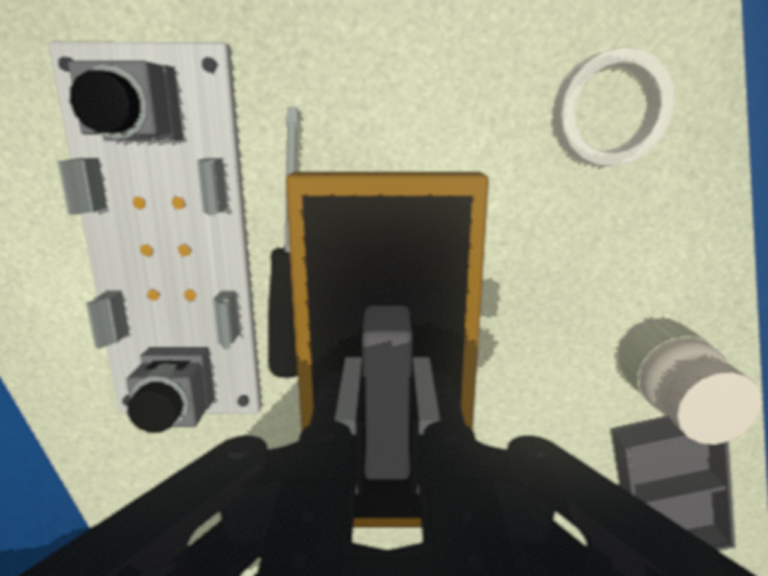

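The wrist view shows the nest left of the held cassette: caps at (105,102) and (155,407), plate corners at (52,43), (227,43), (260,412), and six gold pins between (139,203) and (190,295). The cassette sits centred in the grip.

```bash
python3 - <<'E'
from h import *
np.set_printoptions(precision=4,suppress=True)
d=load('w3');T=load('top0');S=load('scene0')
q=lambda x,y:((x+.5)/1.5-.5,(y+.5)/1.5-.5)
C=np.array([atz(d,*q(*p),.010) for p in [(52,43),(227,43),(260,412)]])
ang=lambda a,b:np.degrees(np.arctan2(*(b-a)[1::-1]))
print('corners',C,'diag centre',(C[0]+C[2])/2,'ang',ang(C[2],C[1]),'len',np.linalg.norm(C[2]-C[1]),np.linalg.norm(C[0]-C[1]),ang(C[0],C[1])+90)
pw=[q(*p) for p in [(139,203),(178,203),(147,250),(184,250),(153,295),(190,295)]]
t=lambda x,y:((x-400+.5)*.3-.5+105,(y+.5)*.3-.5+197)
pt=[t(*p) for p in [(550,167),(560,130),(593,180),(603,144),(636,193),(647,158)]]
A=np.array([atz(d,*p,.01) for p in pw]);B=np.array([atz(T,*p,.01) for p in pt])
print('pins',A.mean(0),B.mean(0),ang(A[4]+A[5],A[0]+A[1]),np.mean([tri([(d,*a),(T,*b)]) for a,b in zip(pw,pt)],0))
for a,b in [((105,102),(452,124)),((155,407),(714,205))]:
    k=tri([(d,*q(*a)),(T,*t(*b))]);print('cap',k,proj(d,k)-q(*a),atz(d,*q(*a),.062))
print('camZ check: cassette far edge in hand ok')
E
```

```text
corners [[0.4633 0.2777 0.01  ]
 [0.5573 0.2511 0.01  ]
 [0.4921 0.0227 0.01  ]] diag centre [0.4777 0.1502 0.01  ] ang 74.08092779164262 len 0.23750532683665732 0.09767928347236539 74.22513045199528
pins [0.4756 0.1502 0.01  ] [0.4755 0.15   0.01  ] 74.06000105074622 [0.4755 0.1501 0.0097]
cap [0.4998 0.2337 0.0529] [0.5123 0.4619] [0.5041 0.2326 0.062 ]
cap [0.4517 0.0657 0.052 ] [0.9792 0.2918] [0.4578 0.0708 0.062 ]
camZ check: cassette far edge in hand ok
```

```bash

python3 -m crank '[[[0,-0.6,0],[0,0,0]],[[0,-1.6,0],[0,0,0]],[[0,-2.2,0],[0,0,0]],[[0,-2.6,0],[0,0,0]],[[0,-2.4,0],[0,0,0]],[[0,-2,0],[0,0,0]],[[0,-1.4,0],[0,0,0]],[[0,-0.8,0],[0,0,0]],[[0,-0.33,0],[0,0,0]],[[0,0,0],[0,0,0]]]'
python3 -m crank '[[[0,0,0.5],[0,0,0]],[[0,0,1],[0,0,0]],[[0,0,1.5],[0,0,0]],[[0,0,2],[0,0,0]],[[0,0,2],[0,0,0]],[[0,0,1.5],[0,0,0]],[[0,0,1],[0,0,0]],[[0,0,0.5],[0,0,0]],[[0,0,0],[0,0,0]],[[0,0,0],[0,0,0]]]'
python3 - <<'E'
from h import *
delta([.4761,.1497,.0844],74.15)
w=snap('wrist','w4');s=snap('scene','s4')
a=cv2.resize(s['frame'][130:220,280:400],(533,400),interpolation=cv2.INTER_CUBIC)
b=cv2.resize(w['frame'],(533,400)); b=b[:,120:387]
cv2.imwrite('pics/v4.png',np.clip(np.hstack([a,b])[:,:,::-1]*1.4,0,255).astype(np.uint8))
E
```

```text
t: 10.3
tool_pos: [0.4765, 0.1495, 0.1859]
eef_rot: [180.0, -0.0, 74.2]
force: [0.3, -0.1, -1.6]
gripper_width: 0.148
gripper_force: 60.4
t: 11.3
tool_pos: [0.4766, 0.1495, 0.086]
eef_rot: [180.0, -0.0, 74.2]
force: [0.5, 0.5, -2.2]
gripper_width: 0.147
gripper_force: 60.4
t 11.3 pos [0.477 0.15  0.086] rot [179.967  -0.026  74.18 ] F [ 0.451  0.549 -2.21 ] g 0.14716235697287652 60.37729740142822
shift before turn cm [ 0.004 -0.049  0.164] after turn cm [ 0.004 -0.049  0.164] turn rad [ 0.001 -0.     0.001]
```

View pics/v4.png

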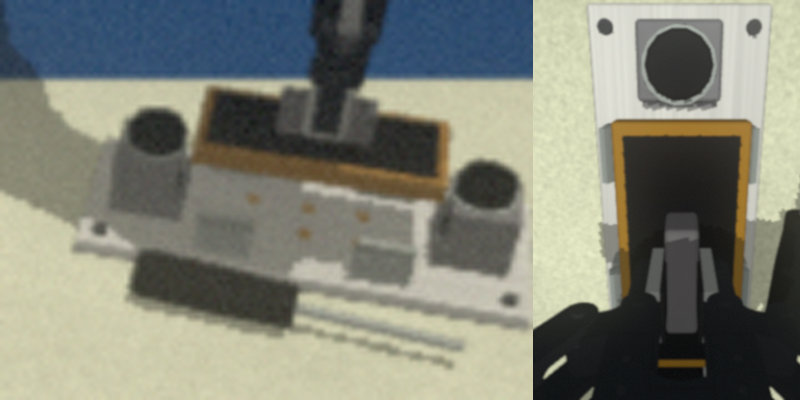

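Scene view: the cassette hovers between the housings. Wrist view: cap centre (679,64) against cassette centreline 682, so the tool sits about 1 mm too far +y. I'll check this numerically from the cap.

```bash
python3 - <<'E'
from h import *
np.set_printoptions(precision=2,suppress=True)
d=load('w4');p=np.array([.4766,.1495,.086]);r=R.from_euler('xyz',[180,0,74.18],degrees=True)
q=lambda x,y:((x-533+120+.5)/1.041-.5,(y+.5)/1.0417-.5)
f=lambda x,y,z:r.inv().apply(atz(d,*q(x,y),z)-p)*1000
for z in (.056,.06,.064): print('cap',f(679,64,z),'diam',f(644,64,z)[1]-f(714,64,z)[1], f(679,28,z)[0]-f(679,103,z)[0])
print('holes',f(605,27,.01),f(754,27,.01)); print('corners',f(587,5,.01),f(771,5,.01)); print('cass edge',f(613,122,.0696),f(751,121,.0696))
E
```

```text
cap [88.04 -0.77 30.  ] diam -30.527324161238326 30.685174799310502
cap [87.87 -0.74 26.  ] diam -29.77393243632593 29.927887437693542
cap [87.69 -0.72 22.  ] diam -29.020540711413584 29.17060007607661
holes [108.76 -41.13  76.  ] [108.81  39.75  76.  ]
corners [119.38 -49.99  76.  ] [119.45  48.11  76.  ]
cass edge [ 64.66 -28.46  16.4 ] [65.1 29.5 16.4]
```

```bash

python3 -m crank '[[[0,-0.1,0],[0,0,0]],[[0,0,0.2],[0,0,0]],[[0,0,0.3],[0,0,0]],[[0,0,0.4],[0,0,0]],[[0,0,0.4],[0,0,0]],[[0,0,0.4],[0,0,0]],[[0,0,0.4],[0,0,0]],[[0,0,0.4],[0,0,0]],[[0,0,0.3],[0,0,0]],[[0,0,0],[0,0,0]]]'
python3 -m crank '[[[0,0,0.1],[0,0,0]],[[0,0,0.1],[0,0,0]],[[0,0,0.1],[0,0,0]],[[0,0,0.1],[0,0,0]],[[0,0,0.1],[0,0,0]],[[0,0,0.1],[0,0,0]],[[0,0,0.1],[0,0,0]],[[0,0,0.1],[0,0,0]],[[0,0,0],[0,0,0]],[[0,0,0],[0,0,0]]]'
```

```text
t: 12.4
tool_pos: [0.4749, 0.1496, 0.0573]
eef_rot: [-180.0, 0.0, 74.2]
force: [-0.5, -0.5, -0.8]
gripper_width: 0.147
gripper_force: 60.4
t: 13.4
tool_pos: [0.4752, 0.1497, 0.0498]
eef_rot: [-180.0, 0.0, 74.2]
force: [0.1, 0.4, -1.6]
gripper_width: 0.146
gripper_force: 60.4
```

Already about 13 mm into the guides with no contact force. Continuing down.

```bash

python3 -m crank '[[[0,0,0.12],[0,0,0]],[[0,0,0.12],[0,0,0]],[[0,0,0.12],[0,0,0]],[[0,0,0.12],[0,0,0]],[[0,0,0.12],[0,0,0]],[[0,0,0.12],[0,0,0]],[[0,0,0.1],[0,0,0]],[[0,0,0.1],[0,0,0]],[[0,0,0.05],[0,0,0]],[[0,0,0],[0,0,0]]]'
python3 -m crank '[[[0,0,0.05],[0,0,0]],[[0,0,0.05],[0,0,0]],[[0,0,0.05],[0,0,0]],[[0,0,0.03],[0,0,0]],[[0,0,0],[0,0,0]],[[0,0,0],[0,0,0]],[[0,0,0],[0,0,0]],[[0,0,0],[0,0,0]],[[0,0,0],[0,0,0]],[[0,0,0],[0,0,0]]]'
```

```text
t: 14.4
tool_pos: [0.4751, 0.1497, 0.04]
eef_rot: [-180.0, 0.0, 74.2]
force: [-0.8, -0.2, -2.0]
gripper_width: 0.143
gripper_force: 60.4
t: 15.4
tool_pos: [0.4752, 0.1497, 0.0384]
eef_rot: [180.0, 0.0, 74.2]
force: [-0.5, -0.4, 3.8]
gripper_width: 0.151
gripper_force: 61.0
```

```bash

python3 -m crank '[[[0,0,0],[0,0,0]],[[0,0,0],[0,0,0]],[[0,0,0],[0,0,0]],[[0,0,0],[0,0,0]],[[0,0,0],[0,0,0]],[[0,0,0],[0,0,0]],[[0,0,-0.3],[0,0,0]],[[0,0,-0.5],[0,0,0]],[[0,0,-0.8],[0,0,0]],[[0,0,-1],[0,0,0]]]' -0.3
python3 -m crank '[[[0,0,-2],[0,0,0]],[[0,0,-2],[0,0,0]],[[0,0,-1.5],[0,0,0]],[[1,0,-0.5],[0,0,0]],[[1.5,0,0],[0,0,0]],[[2,0,0],[0,0,0]],[[2,0,0],[0,0,0]],[[1.5,0,0],[0,0,0]],[[0.7,0,0],[0,0,0]],[[0,0,0],[0,0,0]]]' -1
python3 - <<'E'
from h import *
delta([.4989,.2334,.08],74.2)
w=snap('wrist','w5');s=snap('scene','s5')
a=cv2.resize(s['frame'][130:220,280:400],(533,400),interpolation=cv2.INTER_CUBIC)
b=cv2.resize(w['frame'],(533,400)); b=b[:,120:387]
cv2.imwrite('pics/v5.png',np.clip(np.hstack([a,b])[:,:,::-1]*1.4,0,255).astype(np.uint8))
E
```

```text
t: 16.4
tool_pos: [0.475, 0.1496, 0.065]
eef_rot: [-180.0, 0.0, 74.2]
force: [-0.7, -0.2, 0.1]
gripper_width: 0.345
gripper_force: 0.0
t: 17.4
tool_pos: [0.499, 0.235, 0.1239]
eef_rot: [-180.0, -0.0, 74.3]
force: [0.4, -0.1, -0.0]
gripper_width: 0.001
gripper_force: 0.0
t 17.4 pos [0.499 0.235 0.124] rot [-179.983   -0.022   74.307] F [ 0.361 -0.113 -0.035] g 0.0009252865624765227 0.0
shift before turn cm [-0.161  0.041  4.394] after turn cm [-0.159  0.04   4.394] turn rad [-0.    -0.     0.002]
```

View pics/v5.png

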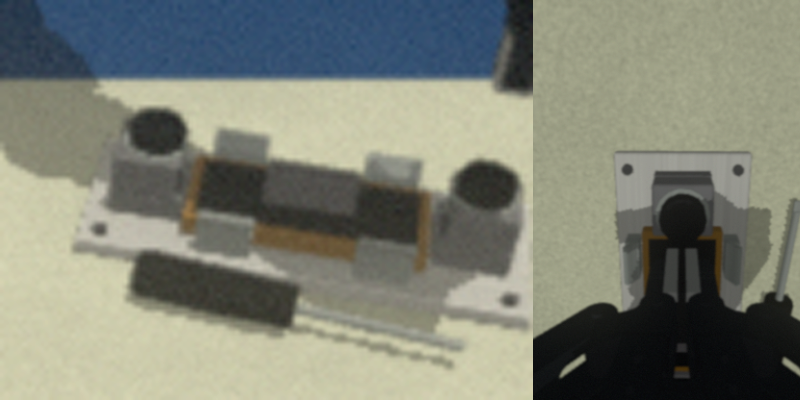

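The cassette is seated between the guides, the caps are up, and the tool is above the far cap. Approaching and pressing.

```bash

python3 -m crank '[[[0,0,0.5],[0,0,0]],[[0,0,1],[0,0,0]],[[0,0,1],[0,0,0]],[[0,0,0.7],[0,0,0]],[[0,0,0.4],[0,0,0]],[[0,0,0.2],[0,0,0]],[[0,0,0],[0,0,0]],[[0,0,0],[0,0,0]],[[0,0,0],[0,0,0]],[[0,0,0],[0,0,0]]]'
python3 -m crank '[[[0,0,0.05],[0,0,0]],[[0,0,0.05],[0,0,0]],[[0,0,0.05],[0,0,0]],[[0,0,0.05],[0,0,0]],[[0,0,0.05],[0,0,0]],[[0,0,0.05],[0,0,0]],[[0,0,0.05],[0,0,0]],[[0,0,0.05],[0,0,0]],[[0,0,0],[0,0,0]],[[0,0,0],[0,0,0]]]'
```

```text
t: 18.5
tool_pos: [0.4991, 0.2335, 0.0866]
eef_rot: [180.0, -0.0, 74.2]
force: [0.2, 0.4, -0.2]
gripper_width: -0.002
gripper_force: 0.0
t: 19.5
tool_pos: [0.4989, 0.2334, 0.0823]
eef_rot: [-180.0, -0.0, 74.2]
force: [0.2, 0.0, -0.1]
gripper_width: -0.0
gripper_force: 0.0
```

```bash

python3 -m crank '[[[0,0,0.05],[0,0,0]],[[0,0,0.05],[0,0,0]],[[0,0,0.05],[0,0,0]],[[0,0,0.05],[0,0,0]],[[0,0,0.05],[0,0,0]],[[0,0,0.05],[0,0,0]],[[0,0,0.05],[0,0,0]],[[0,0,0.05],[0,0,0]],[[0,0,0],[0,0,0]],[[0,0,0],[0,0,0]]]'
```

```text
t: 20.5
tool_pos: [0.4989, 0.2334, 0.0783]
eef_rot: [-180.0, 0.0, 74.2]
force: [0.6, -0.2, -0.1]
gripper_width: -0.001
gripper_force: 0.0
```

```bash

python3 -m crank '[[[0,0,0.05],[0,0,0]],[[0,0,0.05],[0,0,0]],[[0,0,0.05],[0,0,0]],[[0,0,0.05],[0,0,0]],[[0,0,0.05],[0,0,0]],[[0,0,0.05],[0,0,0]],[[0,0,0],[0,0,0]],[[0,0,0],[0,0,0]],[[0,0,0],[0,0,0]],[[0,0,0],[0,0,0]]]'
```

```text
t: 21.5
tool_pos: [0.4989, 0.2334, 0.0753]
eef_rot: [180.0, -0.0, 74.2]
force: [-0.5, 0.0, -0.7]
gripper_width: -0.001
gripper_force: 0.0
```

```bash

python3 -m crank '[[[0,0,0.05],[0,0,0]],[[0,0,0.05],[0,0,0]],[[0,0,0.05],[0,0,0]],[[0,0,0.05],[0,0,0]],[[0,0,0.05],[0,0,0]],[[0,0,0.05],[0,0,0]],[[0,0,0],[0,0,0]],[[0,0,0],[0,0,0]],[[0,0,0],[0,0,0]],[[0,0,0],[0,0,0]]]'
```

```text
t: 22.5
tool_pos: [0.4989, 0.2334, 0.0723]
eef_rot: [180.0, -0.0, 74.2]
force: [-0.4, 0.1, 0.9]
gripper_width: -0.002
gripper_force: 0.0
```

```bash

python3 -m crank '[[[0,0,0.05],[0,0,0]],[[0,0,0.05],[0,0,0]],[[0,0,0.05],[0,0,0]],[[0,0,0.05],[0,0,0]],[[0,0,0],[0,0,0]],[[0,0,0],[0,0,0]],[[0,0,0],[0,0,0]],[[0,0,0],[0,0,0]],[[0,0,0],[0,0,0]],[[0,0,0],[0,0,0]]]'
```

```text
t: 23.5
tool_pos: [0.4989, 0.2334, 0.0703]
eef_rot: [-180.0, 0.0, 74.2]
force: [0.1, -0.7, 0.4]
gripper_width: -0.001
gripper_force: 0.0
```

```bash

python3 -m crank '[[[0,0,0.05],[0,0,0]],[[0,0,0.05],[0,0,0]],[[0,0,0.05],[0,0,0]],[[0,0,0.05],[0,0,0]],[[0,0,0.05],[0,0,0]],[[0,0,0],[0,0,0]],[[0,0,0],[0,0,0]],[[0,0,0],[0,0,0]],[[0,0,0],[0,0,0]],[[0,0,0],[0,0,0]]]'
```

```text
t: 24.5
tool_pos: [0.4989, 0.2334, 0.0688]
eef_rot: [180.0, 0.0, 74.2]
force: [-2.3, -0.6, 9.9]
gripper_width: 0.001
gripper_force: 4.8
```

```bash

python3 -m crank '[[[0,0,0.04],[0,0,0]],[[0,0,0.04],[0,0,0]],[[0,0,0.04],[0,0,0]],[[0,0,0.04],[0,0,0]],[[0,0,0.04],[0,0,0]],[[0,0,0],[0,0,0]],[[0,0,0],[0,0,0]],[[0,0,0],[0,0,0]],[[0,0,0],[0,0,0]],[[0,0,0],[0,0,0]]]'
```

```text
t: 25.5
tool_pos: [0.4989, 0.2334, 0.0657]
eef_rot: [-180.0, 0.0, 74.2]
force: [-1.1, 0.5, -0.1]
gripper_width: 0.0
gripper_force: 0.0
```

```bash

python3 -m crank '[[[0,0,0.03],[0,0,0]],[[0,0,0.03],[0,0,0]],[[0,0,0.03],[0,0,0]],[[0,0,0],[0,0,0]],[[0,0,0],[0,0,0]],[[0,0,-0.5],[0,0,0]],[[0,0,-1],[0,0,0]],[[0,0,-1],[0,0,0]],[[0,0,-1],[0,0,0]],[[-1,0,-0.5],[0,0,0]]]'
python3 -m crank '[[[-2,0,0],[0,0,0]],[[-2.5,0,0],[0,0,0]],[[-2.5,0,0],[0,0,0]],[[-2.5,0,0],[0,0,0]],[[-2.5,0,0],[0,0,0]],[[-2,0,0],[0,0,0]],[[-1.5,0,0],[0,0,0]],[[-0.9,0,0],[0,0,0]],[[0,0,0],[0,0,0]],[[0,0,0],[0,0,0]]]'
python3 - <<'E'
from h import *
delta([.4515,.0660,.0783],74.2)
w=snap('wrist','w6');s=snap('scene','s6')
a=cv2.resize(s['frame'][130:220,280:400],(533,400),interpolation=cv2.INTER_CUBIC)
b=cv2.resize(w['frame'],(533,400)); b=b[:,120:387]
cv2.imwrite('pics/v6.png',np.clip(np.hstack([a,b])[:,:,::-1]*1.4,0,255).astype(np.uint8))
E
```

```text
t: 26.5
tool_pos: [0.4974, 0.2256, 0.1067]
eef_rot: [179.9, -0.2, 74.3]
force: [0.6, -0.1, 0.7]
gripper_width: -0.004
gripper_force: 0.0
t: 27.5
tool_pos: [0.4519, 0.0664, 0.105]
eef_rot: [180.0, -0.0, 74.2]
force: [0.3, 0.6, -0.3]
gripper_width: -0.001
gripper_force: 0.0
t 27.5 pos [0.452 0.066 0.105] rot [179.969  -0.049  74.213] F [ 0.33   0.647 -0.324] g -0.001014843394992391 0.0
shift before turn cm [-0.056 -0.026  2.667] after turn cm [-0.054 -0.024  2.667] turn rad [ 0.001 -0.001  0.   ]
```

View pics/v6.png

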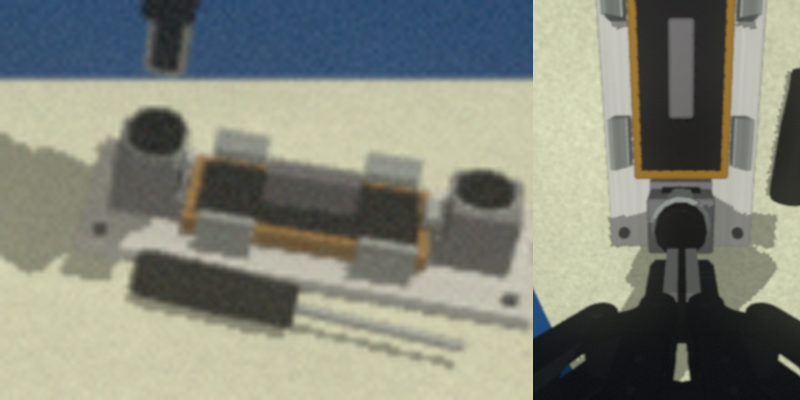

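The right-hand (far) cap is now visibly lower (top edge 162→170) and its bolt shows over the cassette at (432,212). The other cap is still up. Next the second cap.

```bash

python3 -m crank '[[[-0.05,0,0.4],[0,0,0]],[[0,0,0.7],[0,0,0]],[[0,0,0.6],[0,0,0]],[[0,0,0.3],[0,0,0]],[[0,0,0.1],[0,0,0]],[[0,0,0.05],[0,0,0]],[[0,0,0.05],[0,0,0]],[[0,0,0.05],[0,0,0]],[[0,0,0],[0,0,0]],[[0,0,0],[0,0,0]]]'
python3 -m crank '[[[0,0,0.05],[0,0,0]],[[0,0,0.05],[0,0,0]],[[0,0,0.05],[0,0,0]],[[0,0,0.05],[0,0,0]],[[0,0,0.05],[0,0,0]],[[0,0,0],[0,0,0]],[[0,0,0],[0,0,0]],[[0,0,0],[0,0,0]],[[0,0,0],[0,0,0]],[[0,0,0],[0,0,0]]]'
```

```text
t: 28.6
tool_pos: [0.4514, 0.0655, 0.0825]
eef_rot: [180.0, -0.0, 74.2]
force: [0.6, -0.6, 0.0]
gripper_width: -0.001
gripper_force: 0.0
t: 29.6
tool_pos: [0.4514, 0.0655, 0.0799]
eef_rot: [180.0, -0.0, 74.2]
force: [0.2, -0.1, -0.9]
gripper_width: 0.0
gripper_force: 0.0
```

```bash

python3 -m crank '[[[0,0,0.05],[0,0,0]],[[0,0,0.05],[0,0,0]],[[0,0,0.05],[0,0,0]],[[0,0,0.05],[0,0,0]],[[0,0,0.05],[0,0,0]],[[0,0,0.05],[0,0,0]],[[0,0,0],[0,0,0]],[[0,0,0],[0,0,0]],[[0,0,0],[0,0,0]],[[0,0,0],[0,0,0]]]'
```

```text
t: 30.6
tool_pos: [0.4514, 0.0655, 0.0769]
eef_rot: [180.0, -0.0, 74.2]
force: [0.5, 0.0, -0.8]
gripper_width: 0.002
gripper_force: 0.0
```

```bash

python3 -m crank '[[[0,0,0.05],[0,0,0]],[[0,0,0.05],[0,0,0]],[[0,0,0.05],[0,0,0]],[[0,0,0.05],[0,0,0]],[[0,0,0.05],[0,0,0]],[[0,0,0.05],[0,0,0]],[[0,0,0],[0,0,0]],[[0,0,0],[0,0,0]],[[0,0,0],[0,0,0]],[[0,0,0],[0,0,0]]]'
```

```text
t: 31.6
tool_pos: [0.4513, 0.0654, 0.0739]
eef_rot: [180.0, 0.0, 74.2]
force: [1.0, 0.2, -0.7]
gripper_width: 0.001
gripper_force: 0.0
```

```bash

python3 -m crank '[[[0,0,0.05],[0,0,0]],[[0,0,0.05],[0,0,0]],[[0,0,0.05],[0,0,0]],[[0,0,0.05],[0,0,0]],[[0,0,0.05],[0,0,0]],[[0,0,0],[0,0,0]],[[0,0,0],[0,0,0]],[[0,0,0],[0,0,0]],[[0,0,0],[0,0,0]],[[0,0,0],[0,0,0]]]'
```

```text
t: 32.6
tool_pos: [0.4513, 0.0655, 0.0714]
eef_rot: [-180.0, 0.0, 74.2]
force: [-0.9, 0.0, -0.1]
gripper_width: -0.001
gripper_force: 0.0
```

```bash

python3 -m crank '[[[0,0,0.05],[0,0,0]],[[0,0,0.05],[0,0,0]],[[0,0,0.05],[0,0,0]],[[0,0,0.05],[0,0,0]],[[0,0,0.05],[0,0,0]],[[0,0,0],[0,0,0]],[[0,0,0],[0,0,0]],[[0,0,0],[0,0,0]],[[0,0,0],[0,0,0]],[[0,0,0],[0,0,0]]]'
```

```text
t: 33.6
tool_pos: [0.4514, 0.0655, 0.0696]
eef_rot: [180.0, 0.0, 74.2]
force: [-1.5, 0.7, 10.3]
gripper_width: -0.001
gripper_force: 4.8
```

```bash

python3 -m crank '[[[0,0,0.04],[0,0,0]],[[0,0,0.04],[0,0,0]],[[0,0,0.04],[0,0,0]],[[0,0,0.04],[0,0,0]],[[0,0,0.04],[0,0,0]],[[0,0,0],[0,0,0]],[[0,0,0],[0,0,0]],[[0,0,0],[0,0,0]],[[0,0,0],[0,0,0]],[[0,0,0],[0,0,0]]]'
```

```text
t: 34.6
tool_pos: [0.4513, 0.0655, 0.0668]
eef_rot: [-180.0, 0.0, 74.2]
force: [-0.6, 0.7, 0.3]
gripper_width: 0.0
gripper_force: 0.4
```

```bash

python3 -m crank '[[[0,0,0.03],[0,0,0]],[[0,0,0.03],[0,0,0]],[[0,0,0.03],[0,0,0]],[[0,0,0.03],[0,0,0]],[[0,0,0],[0,0,0]],[[0,0,0],[0,0,0]],[[0,0,0],[0,0,0]],[[0,0,0],[0,0,0]],[[0,0,0],[0,0,0]],[[0,0,0],[0,0,0]]]'
python3 -m crank '[[[0,0,-0.5],[0,0,0]],[[0,0,-1],[0,0,0]],[[0,0,-1.5],[0,0,0]],[[0,0,-1.5],[0,0,0]],[[-1,0,-1.5],[0,0,0]],[[0,0,-1.5],[0,0,0]],[[0,0,-1],[0,0,0]],[[0,0,-0.5],[0,0,0]],[[0,0,0],[0,0,0]],[[0,0,0],[0,0,0]]]'
python3 - <<'E'
from h import *
w=snap('wrist','w7');s=snap('scene','s7')
a=cv2.resize(s['frame'][130:220,280:400],(533,400),interpolation=cv2.INTER_CUBIC)
b=cv2.resize(w['frame'],(533,400)); b=b[:,120:387]
cv2.imwrite('pics/v7.png',np.clip(np.hstack([a,b])[:,:,::-1]*1.4,0,255).astype(np.uint8))
E
```

```text
t: 35.6
tool_pos: [0.4514, 0.0655, 0.0657]
eef_rot: [180.0, -0.0, 74.2]
force: [-0.0, 0.4, -0.6]
gripper_width: -0.0
gripper_force: 0.0
t: 36.6
tool_pos: [0.4485, 0.056, 0.1555]
eef_rot: [-180.0, 0.0, 74.2]
force: [-0.8, 0.8, 1.0]
gripper_width: 0.003
gripper_force: 0.0
```

View pics/v7.png

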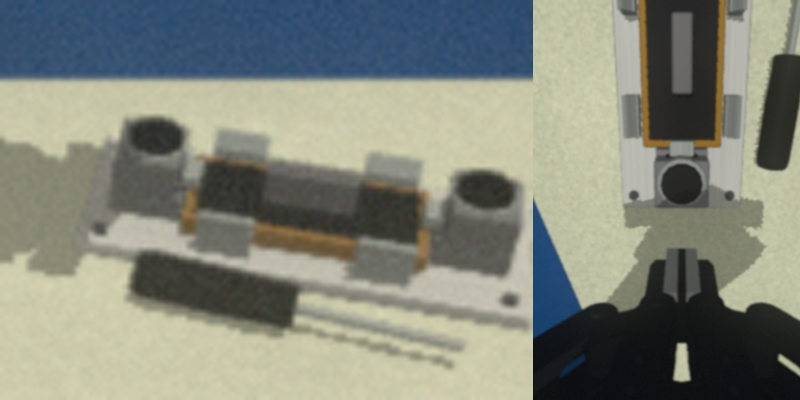

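Both caps are down: the left top edge moved from 108 to 117 and stays there. The bolts show over both ends of the cassette, at (190,185) and (682,150). The robot is clear.

```bash
python3 -c "
from plant import manip
print(manip.hand_in())"
```

```text
the job is handed in; nothing more can be done
None
```

The cassette is fully down in the nest pocket, both caps have snapped and stayed down with their bolts over it, nothing else was disturbed, and I handed the job in at about 37 s; no verdict came back.

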